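Open the filler of the bench steam cleaner

TASK

Open the filler of the steam cleaner so that it can be topped up: with a light squeeze press the two side tabs of its cap together and, keeping them squeezed, turn the cap anticlockwise until you feel it come up against its stop; do not wrench it past the stop or tug at it before it is free. Then lift the cap straight off and set it down gently, right way up, in the free part of the steel tray, let go of it and draw back. Leave the other things where they are.

Things in the scene. Friction and masses are not known exactly. Their poses are not given: they have to be found in the camera images.
- steamer: bench steam cleaner: a brushed-steel box, 220 mm along its x, 260 mm along its y, flat top 190 mm above the bench; gauge and nozzle on its front (-x). Does not move. Origin at the centre of its underside. It and the tray may stand left or right.
- filler (a point): the filler's axis at the level of the top, 20 mm in front of (-x) and 40 mm to the +y side of the box's centre. The neck under the cap is 26 mm tall. A low steel ring (58 mm inside, 69 mm outside, 7 mm high) surrounds the cap's foot; its two notches, at +y and -y of the box, hold the feet of the tabs, so the cap cannot turn until both are pressed in.
- cap: black plastic filler cap, 51 mm round skirt, 40 mm tall over its tabs (flat top at 33 mm), about 90 g, loose on the filler once released; starts locked. Origin at the centre of its underside, z up, x as the box's x within 3 degrees. A sprung seal (15 N) pushes it up: turning drags with 0.1 to 0.3 N m; over 0.6 N m at the stop may break it. Anticlockwise is seen from above.
- cap_center (a point): the cap's axis 20 mm above its underside (half-way up), 21 mm above the filler point when closed. The stop comes after 32 to 82 degrees of turning, different each time and not to be seen: feel for it. Only within the last 6 degrees before the stop do the two hidden lugs clear the neck and the cap lifts off, rising 2 mm by itself. Pulled earlier or wrenched, it breaks.
- tab_left (a joint): press-in travel (m) of the tab on the cap's +y side: an upright plate, 20 mm wide, 8 to 40 mm above the cap's underside, outer face 33 mm from the axis (66 mm over both tabs). 0 = out, 0.006 = fully in (54 mm over both). A spring: 3 N to start, 10 N fully in; it frees the cap from about 0.005. Breaks at 80 N.
- tab_right (a joint): the same for the tab on the cap's -y side. Grip both tabs' outer faces across the cap from above, some 30 mm above the cap's underside, fingertips clear of the ring; 20 to 40 N holds them fully in.
- tray: steel tray, 170 mm along its x by 260 mm along its y, rim 16 mm high, floor 3 mm thick. Does not move. Origin at the centre of its underside.
- tray_free (a point): middle of the tray's free part, on its floor (3 mm above the bench), 40 mm to the +y side of the tray's centre; 160 mm (x) by 160 mm (y) is free there.
- brush: wood-handled brass brush, 140 mm, lying in the tray at the end away from its free place (in the tray's -y end); origin on its underside, half-way along.
- tongs: copper tongs, 150 mm, lying flat on the bench behind the tray (its +x side); origin mid-length, on the bench.
- driver: small black-handled screwdriver, 150 mm, lying on top of the steam cleaner along its rear edge (about 80 mm behind its centre line); origin mid-length, on its underside.
- bead_jar: small glass jar, 36 mm across and 55 mm tall, standing between the two working places; origin at the centre of its underside.
- spool: brass wire spool, 40 mm across and 30 mm tall, standing behind the jar; origin at the centre of its underside.
- mandrel: steel ring mandrel standing on its 44 mm foot, a tapered post 152 mm tall, behind the spool; origin at the centre of its underside.
Not all that is in view belongs to the job. What is meant by the cap is not turquoise, and is the larger of those in its own colour.

How it is judged:
By the outcome, as a careful person would: the job done as asked, in the order asked, and still so for the second after the job is handed in, with the robot touching nothing.
It also fails if it takes over 64 s, if anything falls off the work surface, if the arm or the gripper's body presses on something with over 40 N, if the wrist force passes 120 N, or if a joint passes its speed limit or range.

ROBOT

A 6-joint arm with a two-finger parallel gripper is mounted at the origin on the work surface. World frame = base frame: x ahead of the robot, y to its left, z up, the work surface at z = 0. Lengths are in mm, angles in rad, forces in N, time in s.
With the tool pointing down it reaches from about 300 to 775 mm from the base axis. Payload 14.6 kg.
Tool frame: the origin (TCP) lies at the very end of the fingers, on their centre line; the grasp point (between the pads) lies 19 mm behind it; z points along the fingers, y is the line along which they close (so a half turn about z gives the same grasp; the last joint's range is limited). The gripper opens to 94 mm and grips with 3 to 60 N. Pads are 16 mm wide; open, the fingers measure 119 mm over their backs; the gripper's body (75 mm by 177 mm) begins 78 mm behind the grasp point.
Start: joints at [1.203, 0.3, 1.521, -0, 1.321, -0.067], TCP at [162.954, 525.295, 205.446] pointing down, gripper open.
Joint ranges: [-3.03, 3.03], [-0.79, 2.21], [0.23, 2.52], [-1.04, 4.18], [0, 3.07], [-2.55, 2.55]. Speed limits (rad/s): [2.22, 2.22, 2.57, 3.14, 3.14, 3.14].

INTERFACE

Orientations are given as [roll, pitch, yaw] about the fixed x, y, z axes, in that order (R = Rz(yaw) Ry(pitch) Rx(roll)).
In Python, from cell import manip gives the robot as it stands.
- The arm moves only by the tool servo_tool, never from a script. Its argument "motion" is a list that holds one entry, the list of rows, each a list of 7 numbers: the shift along the world's x, y, z as a fraction of full scale, then the turn, a rotation vector about the world's x, y, z as a fraction of full scale, then the closure, from 0 (fully open) to 1 (shut). In form: [[[x, y, z, rx, ry, rz, gripper], ...]]. A call has 1 to 10 rows; each row is the pose to reach, as a shift and turn from the pose commanded when the call began, turning the shorter way round; what a row does not reach only later rows make up. Full scale, the value 1, is 0.5 m for a shift and pi rad for a turn. A row lasts 1/10 s, in which the tool goes at most 50 mm and 8.59 degrees, less where a joint would pass 70% of its speed; a pose out of reach is approached as far as the arm can. A call with a number of a shift or a turn outside -1 to 1 is refused whole. A call with a gripper value outside its range is refused whole. The fingers move at their own pace and stop on an object; "newtons" is the grip in N (left out, the last holds). Time passes only in rows, so rows that repeat a pose let the fingers close. It gives the time, the measured TCP pose, the force, the opening and the grip force at its end, in the units of the state.
- manip.read_state(): the state, without advancing time (a new reading comes with each control period).
- manip.camera(name): name is "scene" or "top"; returns a dict with "frame" (480x640x3 uint8, red, green, blue), "range_z" (480x640 float32, mm along the optical axis (not along the pixel's ray), 0 where there is no reading), "vfov" (degrees; the focal length in pixels is half the picture's height over the tangent of half this angle, whatever the lens; pixels are square), "cx", "cy" (the principal point, pixels), "cam_to_world" (4x4, takes a point from camera to world coordinates). Camera axes: x right, y down, z forward; pixel columns grow to the right and rows downward; lengths in mm; the calibration is good to about 2 mm. A picture is of the moment at which its call begins.
- manip.sign_off(): hands the job in; it is judged then, once.
The state is a dict: "clock": time; "joints": joint angles; "qd": joint speeds; "effort": joint torques, N m; "eef_pos": TCP position; "eef_rot": TCP orientation; "wrist_force": force on the tool from outside, world axes, zero at the start; "moment": the same for the moment, N m; "finger_gap": finger opening in mm; "finger_force": force on a finger pad.
Only numpy, scipy, OpenCV 4.12 (cv2) and the standard library are available. Lean on these libraries where they do the work, as an engineer would, in place of code of your own. Each camera call takes 0.05 s, during which the arm holds its last target. There are 200 camera calls.

## Working session

There is one attempt and no reset: what is moved stays moved. The work goes in short steps, Python scripts to look and compute and a tool call to move; the robot and the scene stay as the last step left them, time stands still between calls to the robot, and variables do not carry over. Pictures are saved under pics/ and viewed, at most 10 in all, crops included, and the job is handed in when it is done.

Besides the shell and the picture viewer there is one more tool, called after "Request:" as a command line: name --argument value ..., lists and objects as JSON in quotes. servo_tool: Moves the arm, as the interface text tells. Its arguments: {"type":"object","properties":{"motion":{"type":"array"},"newtons":{"type":"number"}},"required":["motion"]}

```bash
mkdir -p pics; cat > h.py <<'E'
import numpy as np, cv2
from cell import manip
def cam(n):
    c=manip.camera(n); h=c["frame"].shape[0]; c["f"]=h/2/np.tan(np.radians(c["vfov"])/2); return c
def world(c):
    z=c["range_z"]; v,u=np.mgrid[:z.shape[0],:z.shape[1]]
    P=np.stack([(u-c["cx"])*z/c["f"],(v-c["cy"])*z/c["f"],z,np.ones_like(z)],-1)@np.array(c["cam_to_world"]).T
    P=P[...,:3]; P[z==0]=np.nan; return P
def save(n,img): cv2.imwrite("pics/"+n,cv2.cvtColor(img,cv2.COLOR_RGB2BGR))
E
python3 - <<'E'
from h import *
for n in("scene","top"):
    c=cam(n); save(n+"0.png",c["frame"]); np.savez(n+"0.npz",P=world(c),F=c["frame"])
    print(n,c["vfov"],c["cx"],c["cy"],np.round(c["cam_to_world"],2).tolist())
print(manip.read_state())
E
```

```text
scene 46.730214006432355 320.0913127712828 241.37096923987673 [[-0.69, 0.6, -0.41, 932.89], [0.72, 0.58, -0.38, 321.46], [0.01, -0.56, -0.83, 917.02], [0.0, 0.0, 0.0, 1.0]]
top 43.1119558191216 327.0336474549504 243.08362896549085 [[-0.02, -0.99, 0.1, 437.83], [-1.0, 0.02, -0.03, 1.81], [0.03, -0.1, -0.99, 1191.88], [0.0, 0.0, 0.0, 1.0]]
{'clock': 0.1, 'joints': array([ 1.20340823e+00,  3.00431577e-01,  1.52151563e+00,  5.64939099e-05,
        1.32068298e+00, -6.65736987e-02]), 'qd': array([ 0.00069164, -0.00208595, -0.00063534, -0.00020865,  0.00058555,
        0.00072374]), 'effort': array([ 2.02644624e-03, -5.32651448e+01, -3.53279972e+01,  7.09747151e-02,
        2.34845770e-02, -6.81008555e-05]), 'eef_pos': array([162.85619037, 525.09575407, 204.93569212]), 'eef_rot': array([-3.14056106e+00, -1.23621465e-04,  2.84076418e+00]), 'wrist_force': array([-0.54489861, -0.11504108, -0.04123379]), 'moment': array([ 0.04912475, -0.03010733, -0.00292592]), 'finger_force': 0.0, 'finger_gap': 93.53714208769783}
```

View pics/scene0.png

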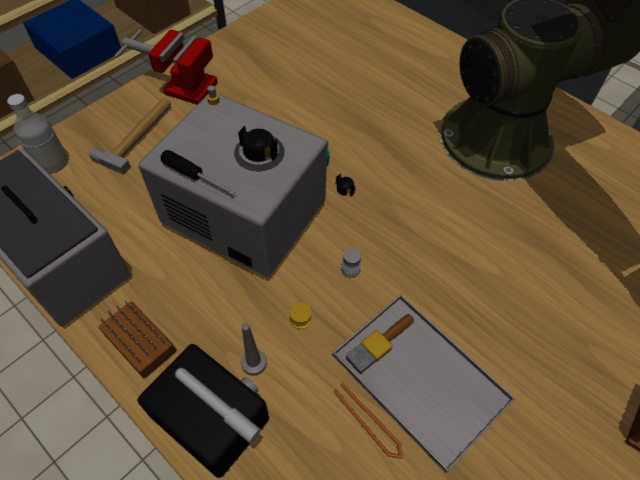

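View pics/top0.png

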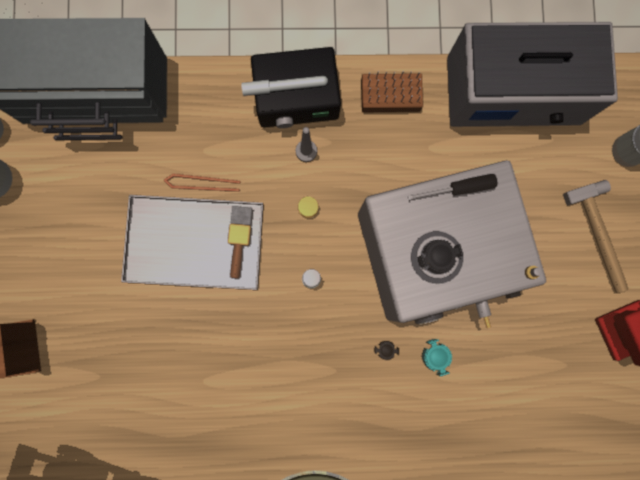

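Candidates for the cap:
- Black cap on the steamer: top (439,257), scene (259,145).
- Small black cap on the bench: top (386,350), scene (345,186).
- Turquoise cap on the bench: top (437,357).

I choose the large black one on the filler. Next I'll measure it and check it in one crop.

```bash
python3 - <<'E'
from h import *
T=np.load("top0.npz");P=T["P"];F=T["F"]
def rect(m):
    q=P[m][:,:2].astype(np.float32); return cv2.minAreaRect(q)
z=P[...,2]; v,u=np.mgrid[:480,:640]
roi=lambda a,b,c,d:(u>a)&(u<b)&(v>c)&(v<d)
m=roi(355,545,155,325)&(abs(z-190)<5)
print("top z",np.median(z[m]),"rect",rect(m))
x=roi(405,470,225,290)
w=x&(z>203)&(z<245); print("cap n",w.sum(),"z pct",np.percentile(z[w],[5,50,90,99]))
fl=x&(abs(z-np.median(z[w]))<2.5); print("flat",fl.sum(),np.median(z[fl]),rect(fl))
tb=x&(z>np.median(z[w])+4); q=P[tb]; print("tabs",tb.sum(),q.mean(0),rect(tb))
n,l,s,c=cv2.connectedComponentsWithStats(tb.astype(np.uint8))
for i in range(1,n): print(s[i],P[l==i].mean(0).round(1))
# ring
rg=x&(z>193.5)&(z<200); print("ring",rg.sum(),cv2.minEnclosingCircle(P[rg][:,:2].astype(np.float32)))
for nm,r in dict(black2=(370,402,335,365),turq=(420,457,335,378)).items():
    k=roi(*r)&(z>6); print(nm,P[k].mean(0).round(1),rect(k),z[k].max())
t=roi(115,275,188,297)&(z>8)&(z<25)&~roi(225,256,200,282); print("tray",rect(t))
f=roi(140,215,210,275); print("tray floor z",np.median(z[f]))
for nm,r in dict(jar=(298,326,265,295),spool=(295,322,193,222),mandrel=(290,322,122,165),brush=(225,256,200,282)).items():
    k=roi(*r)&(z>9); print(nm,P[k].mean(0).round(1),z[k].max())
S=np.load("scene0.npz")["F"]
a=cv2.resize(F[215:300,390:490],None,fx=4,fy=4,interpolation=2); b=cv2.resize(S[110:195,220:320],None,fx=4,fy=4,interpolation=2)
save("crop.png",np.hstack([a,b])[:, :800])
# scene cloud
P=np.load("scene0.npz")["P"]; z=P[...,2]
m=roi(145,325,95,200)&(abs(z-190)<5); print("scene top",np.median(z[m]),rect(m))
m=roi(225,295,110,175)&(z>203)&(z<245)
tb=m&(z>226); n,l,s,c=cv2.connectedComponentsWithStats(tb.astype(np.uint8))
for i in range(1,n): print(s[i],P[l==i].mean(0).round(1))
fl=m&(abs(z-222)<2.5);print("flat",rect(fl))
E
```

```text
top z 190.69777896227856 rect ((542.8079833984375, -246.1464385986328), (219.1907196044922, 259.0616149902344), 13.760335922241211)
cap n 982 z pct [213.85080067 225.27618287 229.19219477 232.63725586]
flat 587 225.32223391179366 ((513.2042236328125, -211.91160583496094), (52.87111282348633, 58.9459342956543), 53.34486770629883)
tabs 96 [ 514.84818369 -212.63481634  231.06731022] ((518.2249755859375, -211.98207092285156), (31.170509338378906, 67.81344604492188), 10.79523754119873)
[436 244   1   1   1] [ 532.6 -204.   229.4]
[459 244   5  12  26] [ 522.7 -243.3  231.6]
[441 247   3   6   8] [ 523.1 -213.2  230. ]
[432 250   1   1   1] [ 523.  -197.2  229.4]
[436 251   1   1   1] [ 521.3 -203.6  229.4]
[438 250   1   1   1] [ 522.9 -206.9  229.4]
[446 250   1   1   1] [ 522.6 -219.6  230. ]
[448 251   1   1   1] [ 521.  -222.9  229.6]
[433 252   1   1   1] [ 519.8 -198.6  229.7]
[437 253   5   4   7] [ 515.  -207.6  230.1]
[446 253   1   2   2] [ 517.  -219.4  230. ]
[421 255   6  12  26] [ 506.  -182.2  232. ]
[443 255   3   3   4] [ 513.  -215.4  230.7]
[448 254   1   1   1] [ 516.1
[... 721 characters left out ...]
floor z nan
jar [488.6  -4.6  50.8] 61.157328650238014
spool [629.4  -1.   30.5] 36.71522882001432
mandrel [742.5   1.9  55. ] 155.01789971987137
brush [577.9 133.1  21.4] 29.84836941705703
scene top 192.1374289945033 ((543.1117553710938, -244.99209594726562), (221.19122314453125, 260.31683349609375), 14.242380142211914)
[239 126  33  24 384] [ 516.1 -214.4  228.3]
[256 129   2   1   2] [ 500.9 -229.9  226.5]
[270 139   8  10  47] [ 506.6 -181.8  230.2]
[245 144   1   2   2] [ 539.3 -216.8  226.8]
[249 148   1   1   1] [ 539.9 -206.2  226.6]
[252 150   1   1   1] [ 539.3 -199.5  226.3]
flat ((515.0139770507812, -211.81948852539062), (54.515907287597656, 62.96680450439453), 52.23543930053711)
```

View pics/crop.png

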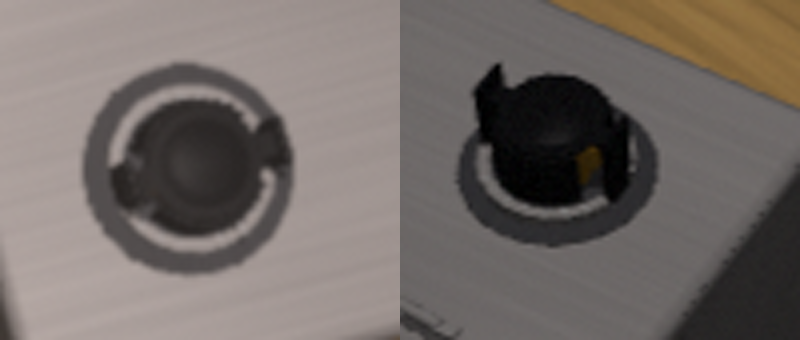

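The crop shows the large black cap with its two upright tabs inside the ring, at crop (195,160). That matches top (439,257). The tabs and the box agree: axis ≈ (514, -212), cap yaw ≈ 15°, against a filler predicted at (513.9, -211.5). I'll move to a point above it.

Request:
servo_tool --motion '[[[0, 0, 0.1, 0, 0, 0, 0], [0.35, -0.74, 0.2, 0, 0, -0.45, 0], [0.35, -0.74, 0.2, 0, 0, -0.45, 0], [0.35, -0.74, 0.2, 0, 0, -0.45, 0], [0.35, -0.74, 0.2, 0, 0, -0.45, 0], [0.35, -0.74, 0.2, 0, 0, -0.45, 0], [0.35, -0.74, 0.2, 0, 0, -0.45, 0], [0.35, -0.74, 0.2, 0, 0, -0.45, 0], [0.35, -0.74, 0.2, 0, 0, -0.45, 0], [0.35, -0.74, 0.2, 0, 0, -0.45, 0]]]' --newtons 25

```text
clock: 1.1
eef_pos: [339.1, 152.0, 306.0]
eef_rot: [3.141, 0.0, 1.481]
wrist_force: [-1.4, 0.9, -0.5]
finger_gap: 94.0
finger_force: 0.0
```

```bash
python3 - <<'E'
from h import *
c=cam("top"); M=np.array(c["cam_to_world"]); F=np.load("top0.npz")["F"]
def ray(u,v,z):
    d=M[:3,:3]@np.array([(u-c["cx"])/c["f"],(v-c["cy"])/c["f"],1]); o=M[:3,3]; return (o+d*(z-o[2])/d[2])[:2]
m=cv2.inRange(F[190:300,115:275],(150,150,150),(255,255,255))
cn=max(cv2.findContours(m,0,1)[0],key=cv2.contourArea).reshape(-1,2)+[115,190]
q=np.array([ray(u,v,9) for u,v in cn],np.float32); print("inner",cv2.minAreaRect(cv2.convexHull(q)))
for p in [(131,197),(264,202),(258,289),(124,283)]: print(ray(*p,16).round(1))
print(manip.read_state()["eef_pos"],manip.read_state()["eef_rot"])
E
```

```text
inner ((565.15185546875, 222.56797790527344), (250.060791015625, 162.19827270507812), 85.724365234375)
[655.5 342.8]
[641.8  85.2]
[472.4  98.4]
[488.8 354. ]
[339.16862233 152.35249218 305.87524956] [3.14076649e+00 2.12018304e-04 1.47148124e+00]
```

Request:
servo_tool --motion '[[[0.352, -0.735, 0, 0, 0, -0.371, 0], [0.352, -0.735, 0, 0, 0, -0.371, 0], [0.352, -0.735, 0, 0, 0, -0.371, 0], [0.352, -0.735, 0, 0, 0, -0.371, 0], [0.352, -0.735, 0, 0, 0, -0.371, 0], [0.352, -0.735, 0, 0, 0, -0.371, 0], [0.352, -0.735, 0, 0, 0, -0.371, 0], [0.352, -0.735, 0, 0, 0, -0.371, 0], [0.352, -0.735, -0.09, 0, 0, -0.371, 0], [0.352, -0.735, -0.09, 0, 0, -0.371, 0]]]'

```text
clock: 2.15
eef_pos: [512.8, -211.8, 254.6]
eef_rot: [-3.135, 0.007, 0.327]
wrist_force: [-1.1, 0.7, -0.1]
finger_gap: 94.0
finger_force: 0.0
```

Request:
servo_tool --motion '[[[0, 0, 0, 0, 0, 0, 0], [0, 0, 0, 0, 0, 0, 0], [0, 0, 0, 0, 0, 0, 0]]]'

```text
clock: 2.45
eef_pos: [514.3, -211.3, 262.5]
eef_rot: [3.14, -0.002, 0.327]
wrist_force: [0.1, -0.8, -0.4]
finger_gap: 93.9
finger_force: 0.0
```

Request:
servo_tool --motion '[[[0, -0.002, 0, 0, 0, -0.021, 0], [0, -0.002, -0.03, 0, 0, -0.021, 0], [0, -0.002, -0.06, 0, 0, -0.021, 0], [0, -0.002, -0.09, 0, 0, -0.021, 0], [0, -0.002, -0.11, 0, 0, -0.021, 0], [0, -0.002, -0.118, 0, 0, -0.021, 0], [0, -0.002, -0.118, 0, 0, -0.021, 0], [0, -0.002, -0.118, 0, 0, -0.021, 0]]]'

```text
clock: 3.25
eef_pos: [514.2, -213.2, 202.3]
eef_rot: [3.141, -0.001, 0.26]
wrist_force: [-0.7, -0.1, 0.4]
finger_gap: 93.8
finger_force: 0.0
```

```bash
python3 - <<'E'
from h import *
c=cam("scene"); save("desc.png",cv2.resize(c["frame"][80:200,180:340],None,fx=5,fy=5,interpolation=2))
s=manip.read_state(); print({k:np.round(s[k],3) for k in("eef_pos","eef_rot","wrist_force","moment")})
E
```

```text
{'eef_pos': array([ 514.236, -213.261,  202.308]), 'eef_rot': array([ 3.141e+00, -1.000e-03,  2.590e-01]), 'wrist_force': array([0.922, 0.491, 0.599]), 'moment': array([-0.026,  0.154, -0.061])}
```

View pics/desc.png

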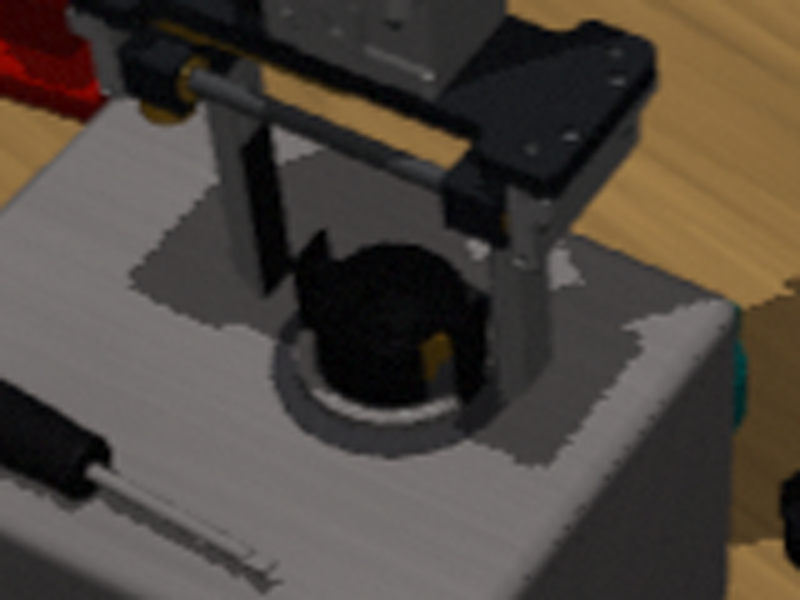

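The picture shows the two open fingers straddling both tabs, at crop (310,280) and (475,340), with the tips above the ring. Next is a light squeeze.

Request:
servo_tool --motion '[[[0, 0.002, 0, 0, 0, 0, 0.3], [0, 0.002, 0, 0, 0, 0, 1], [0, 0.002, 0, 0, 0, 0, 1], [0, 0.002, 0, 0, 0, 0, 1], [0, 0.002, 0, 0, 0, 0, 1], [0, 0.002, 0, 0, 0, 0, 1], [0, 0.002, 0, 0, 0, 0, 1], [0, 0.002, 0, 0, 0, 0, 1]]]' --newtons 25

```text
clock: 4.1
eef_pos: [514.0, -212.1, 201.7]
eef_rot: [-3.142, -0.0, 0.259]
wrist_force: [-1.9, 2.0, 5.0]
finger_gap: 53.5
finger_force: 25.0
```

```bash
cat > st.py <<'E'
from h import *
s=manip.read_state(); print({k:np.round(s[k],3).tolist() for k in("clock","eef_pos","eef_rot","wrist_force","moment","finger_gap","finger_force","joints")})
E
python3 st.py
```

```text
{'clock': 4.1, 'eef_pos': [513.973, -212.098, 201.672], 'eef_rot': [-3.142, -0.0, 0.259], 'wrist_force': [-1.905, 2.025, 5.033], 'moment': [0.452, 0.562, 0.01], 'finger_gap': 53.526, 'finger_force': 25.012, 'joints': [-0.457, 0.316, 1.509, 0.0, 1.317, 0.854]}
```

Request:
servo_tool --motion '[[[0, 0, 0, 0, 0, 0.016, 1], [0, 0, 0, 0, 0, 0.032, 1], [0, 0, 0, 0, 0, 0.048, 1], [0, 0, 0, 0, 0, 0.064, 1], [0, 0, 0, 0, 0, 0.08, 1], [0, 0, 0, 0, 0, 0.096, 1], [0, 0, 0, 0, 0, 0.112, 1], [0, 0, 0, 0, 0, 0.128, 1], [0, 0, 0, 0, 0, 0.144, 1], [0, 0, 0, 0, 0, 0.144, 1]]]'

```text
clock: 5.1
eef_pos: [514.3, -212.6, 201.7]
eef_rot: [3.14, -0.0, 0.712]
wrist_force: [1.3, -2.4, 4.1]
finger_gap: 53.5
finger_force: 25.0
```

```bash
python3 st.py
```

```text
{'clock': 5.1, 'eef_pos': [514.27, -212.615, 201.71], 'eef_rot': [3.14, -0.0, 0.712], 'wrist_force': [1.335, -2.442, 4.053], 'moment': [-0.476, -0.156, -0.044], 'finger_gap': 53.543, 'finger_force': 25.003, 'joints': [-0.458, 0.316, 1.508, -0.0, 1.315, 0.401]}
```

Request:
servo_tool --motion '[[[0, 0, 0, 0, 0, 0.005, 1], [0, 0, 0, 0, 0, 0.011, 1], [0, 0, 0, 0, 0, 0.011, 1]]]'

```text
clock: 5.4
eef_pos: [514.2, -212.6, 201.7]
eef_rot: [3.14, -0.0, 0.747]
wrist_force: [3.2, -3.6, 4.1]
finger_gap: 53.3
finger_force: 25.0
```

```bash
cat > m.py <<'E'
from h import *
s=manip.read_state(); j=s["joints"]
print("yaw %.2f deg turned %.2f gap %.1f z %.2f"%(np.degrees(s["eef_rot"][2]),np.degrees(s["eef_rot"][2]-0.259),s["finger_gap"],s["eef_pos"][2]),"M",s["moment"].round(3),"F",s["wrist_force"].round(1),"eff6 %.3f"%s["effort"][5])
E
python3 m.py
```

```text
yaw 42.77 deg turned 27.93 gap 53.3 z 201.71 M [-0.891 -0.472 -0.202] F [ 3.2 -3.6  4.1] eff6 -0.480
```

Request:
servo_tool --motion '[[[0, 0, 0, 0, 0, 0.005, 1], [0, 0, 0, 0, 0, 0.011, 1], [0, 0, 0, 0, 0, 0.011, 1]]]'

```text
clock: 5.7
eef_pos: [514.2, -212.5, 201.7]
eef_rot: [3.141, -0.0, 0.781]
wrist_force: [2.8, -4.2, 5.0]
finger_gap: 53.6
finger_force: 25.0
```

```bash
python3 m.py
```

```text
yaw 44.74 deg turned 29.90 gap 53.6 z 201.70 M [-0.876 -0.505 -0.182] F [ 2.8 -4.2  5. ] eff6 -0.511
```

Request:
servo_tool --motion '[[[0, 0, 0, 0, 0, 0.005, 1], [0, 0, 0, 0, 0, 0.011, 1], [0, 0, 0, 0, 0, 0.011, 1]]]'

```text
clock: 6.0
eef_pos: [514.1, -212.4, 201.7]
eef_rot: [3.141, -0.0, 0.816]
wrist_force: [3.5, -3.7, 5.4]
finger_gap: 53.4
finger_force: 25.0
```

```bash
python3 m.py
```

```text
yaw 46.76 deg turned 31.92 gap 53.4 z 201.68 M [-0.873 -0.495 -0.126] F [ 3.5 -3.7  5.4] eff6 -0.473
```

Request:
servo_tool --motion '[[[0, 0, 0, 0, 0, 0.005, 1], [0, 0, 0, 0, 0, 0.011, 1], [0, 0, 0, 0, 0, 0.011, 1]]]'

```text
clock: 6.3
eef_pos: [514.1, -212.3, 201.7]
eef_rot: [3.141, -0.0, 0.851]
wrist_force: [3.4, -4.3, 4.9]
finger_gap: 53.3
finger_force: 25.0
```

```bash
python3 m.py
```

```text
yaw 48.74 deg turned 33.90 gap 53.3 z 201.67 M [-0.757 -0.416 -0.141] F [ 3.4 -4.3  4.9] eff6 -0.442
```

Request:
servo_tool --motion '[[[0, 0, 0, 0, 0, 0.005, 1], [0, 0, 0, 0, 0, 0.011, 1], [0, 0, 0, 0, 0, 0.011, 1]]]'

```text
clock: 6.6
eef_pos: [514.1, -212.3, 201.7]
eef_rot: [3.141, -0.0, 0.885]
wrist_force: [3.1, -3.6, 5.4]
finger_gap: 53.3
finger_force: 25.0
```

```bash
python3 m.py
```

```text
yaw 50.73 deg turned 35.89 gap 53.3 z 201.69 M [-0.673 -0.361 -0.154] F [ 3.1 -3.6  5.4] eff6 -0.424
```

Request:
servo_tool --motion '[[[0, 0, 0, 0, 0, 0.005, 1], [0, 0, 0, 0, 0, 0.011, 1], [0, 0, 0, 0, 0, 0.011, 1]]]'

```text
clock: 6.9
eef_pos: [514.1, -212.2, 201.7]
eef_rot: [3.141, -0.0, 0.92]
wrist_force: [1.7, -2.5, 6.0]
finger_gap: 53.3
finger_force: 25.0
```

```bash
python3 m.py
```

```text
yaw 52.70 deg turned 37.86 gap 53.3 z 201.71 M [-0.645 -0.379 -0.214] F [ 1.7 -2.5  6. ] eff6 -0.451
```

Request:
servo_tool --motion '[[[0, 0, 0, 0, 0, 0.005, 1], [0, 0, 0, 0, 0, 0.011, 1], [0, 0, 0, 0, 0, 0.011, 1]]]'

```text
clock: 7.2
eef_pos: [514.1, -212.2, 201.7]
eef_rot: [3.141, -0.0, 0.954]
wrist_force: [2.5, -3.3, 5.5]
finger_gap: 53.3
finger_force: 25.0
```

```bash
python3 m.py
```

```text
yaw 54.69 deg turned 39.85 gap 53.3 z 201.69 M [-0.623 -0.373 -0.174] F [ 2.5 -3.3  5.5] eff6 -0.457
```

Request:
servo_tool --motion '[[[0, 0, 0, 0, 0, 0.005, 1], [0, 0, 0, 0, 0, 0.011, 1], [0, 0, 0, 0, 0, 0.011, 1]]]'

```text
clock: 7.5
eef_pos: [514.0, -212.1, 201.7]
eef_rot: [3.141, -0.0, 0.989]
wrist_force: [2.2, -2.1, 6.3]
finger_gap: 53.6
finger_force: 25.0
```

```bash
python3 m.py
```

```text
yaw 56.67 deg turned 41.83 gap 53.6 z 201.69 M [-0.525 -0.297 -0.089] F [ 2.2 -2.1  6.3] eff6 -0.423
```

Request:
servo_tool --motion '[[[0, 0, 0, 0, 0, 0.005, 1], [0, 0, 0, 0, 0, 0.011, 1], [0, 0, 0, 0, 0, 0.011, 1]]]'

```text
clock: 7.8
eef_pos: [514.0, -212.2, 201.7]
eef_rot: [3.141, -0.0, 1.023]
wrist_force: [2.4, -2.3, 5.7]
finger_gap: 53.4
finger_force: 25.0
```

```bash
python3 m.py
```

```text
yaw 58.64 deg turned 43.80 gap 53.4 z 201.71 M [-0.543 -0.312 -0.177] F [ 2.4 -2.3  5.7] eff6 -0.515
```

Request:
servo_tool --motion '[[[0, 0, 0, 0, 0, 0.005, 1], [0, 0, 0, 0, 0, 0.011, 1], [0, 0, 0, 0, 0, 0.011, 1]]]'

```text
clock: 8.1
eef_pos: [514.0, -212.1, 201.7]
eef_rot: [3.141, -0.0, 1.058]
wrist_force: [2.1, -3.2, 7.5]
finger_gap: 53.1
finger_force: 25.0
```

```bash
python3 m.py
```

```text
yaw 60.63 deg turned 45.79 gap 53.1 z 201.72 M [-0.563 -0.206 -0.139] F [ 2.1 -3.2  7.5] eff6 -0.448
```

Request:
servo_tool --motion '[[[0, 0, 0, 0, 0, 0.005, 1], [0, 0, 0, 0, 0, 0.011, 1], [0, 0, 0, 0, 0, 0.011, 1]]]'

```text
clock: 8.4
eef_pos: [514.0, -212.2, 201.7]
eef_rot: [3.141, -0.0, 1.093]
wrist_force: [1.5, -2.6, 7.0]
finger_gap: 53.5
finger_force: 25.0
```

```bash
python3 m.py
```

```text
yaw 62.60 deg turned 47.76 gap 53.5 z 201.73 M [-0.512 -0.223 -0.192] F [ 1.5 -2.6  7. ] eff6 -0.516
```

Request:
servo_tool --motion '[[[0, 0, 0, 0, 0, 0.005, 1], [0, 0, 0, 0, 0, 0.011, 1], [0, 0, 0, 0, 0, 0.011, 1]]]'

```text
clock: 8.7
eef_pos: [514.0, -212.2, 201.7]
eef_rot: [3.141, 0.0, 1.127]
wrist_force: [1.8, -2.1, 7.1]
finger_gap: 53.6
finger_force: 25.0
```

```bash
python3 m.py
```

```text
yaw 64.58 deg turned 49.75 gap 53.6 z 201.74 M [-0.573 -0.196 -0.154] F [ 1.8 -2.1  7.1] eff6 -0.436
```

Request:
servo_tool --motion '[[[0, 0, 0, 0, 0, 0.005, 1], [0, 0, 0, 0, 0, 0.011, 1], [0, 0, 0, 0, 0, 0.011, 1]]]'

```text
clock: 9.0
eef_pos: [514.0, -212.2, 201.8]
eef_rot: [3.141, 0.0, 1.162]
wrist_force: [1.3, -2.3, 7.6]
finger_gap: 53.5
finger_force: 25.0
```

```bash
python3 m.py
```

```text
yaw 66.56 deg turned 51.72 gap 53.5 z 201.76 M [-0.614 -0.171 -0.205] F [ 1.3 -2.3  7.6] eff6 -0.531
```

Request:
servo_tool --motion '[[[0, 0, 0, 0, 0, 0.005, 1], [0, 0, 0, 0, 0, 0.011, 1], [0, 0, 0, 0, 0, 0.011, 1]]]'

```text
clock: 9.3
eef_pos: [514.0, -212.3, 201.8]
eef_rot: [3.141, 0.0, 1.196]
wrist_force: [1.3, -3.3, 7.1]
finger_gap: 53.5
finger_force: 25.0
```

```bash
python3 m.py
```

```text
yaw 68.54 deg turned 53.70 gap 53.5 z 201.81 M [-0.645 -0.098 -0.208] F [ 1.3 -3.3  7.1] eff6 -0.450
```

Request:
servo_tool --motion '[[[0, 0, 0, 0, 0, 0.005, 1], [0, 0, 0, 0, 0, 0.011, 1], [0, 0, 0, 0, 0, 0.011, 1]]]'

```text
clock: 9.6
eef_pos: [514.0, -212.3, 201.9]
eef_rot: [3.141, 0.0, 1.231]
wrist_force: [0.5, -2.9, 6.7]
finger_gap: 53.2
finger_force: 25.0
```

```bash
python3 m.py
```

```text
yaw 70.52 deg turned 55.68 gap 53.2 z 201.87 M [-0.687 -0.081 -0.22 ] F [ 0.5 -2.9  6.7] eff6 -0.485
```

Request:
servo_tool --motion '[[[0, 0, 0, 0, 0, 0.005, 1], [0, 0, 0, 0, 0, 0.011, 1], [0, 0, 0, 0, 0, 0.011, 1]]]'

```text
clock: 9.9
eef_pos: [513.9, -212.4, 201.9]
eef_rot: [3.141, 0.0, 1.265]
wrist_force: [0.3, -2.5, 7.7]
finger_gap: 53.5
finger_force: 25.0
```

```bash
python3 m.py
```

```text
yaw 72.49 deg turned 57.65 gap 53.5 z 201.90 M [-0.719 -0.025 -0.14 ] F [ 0.3 -2.5  7.7] eff6 -0.487
```

Request:
servo_tool --motion '[[[0, 0, 0, 0, 0, 0.005, 1], [0, 0, 0, 0, 0, 0.011, 1], [0, 0, 0, 0, 0, 0.011, 1]]]'

```text
clock: 10.2
eef_pos: [513.9, -212.4, 202.0]
eef_rot: [3.141, 0.0, 1.3]
wrist_force: [-0.3, -3.3, 7.8]
finger_gap: 53.2
finger_force: 25.0
```

```bash
python3 m.py
```

```text
yaw 74.47 deg turned 59.64 gap 53.2 z 201.99 M [-0.721  0.028 -0.164] F [-0.3 -3.3  7.8] eff6 -0.456
```

Request:
servo_tool --motion '[[[0, 0, 0, 0, 0, 0.005, 1], [0, 0, 0, 0, 0, 0.011, 1], [0, 0, 0, 0, 0, 0.011, 1]]]'

```text
clock: 10.5
eef_pos: [514.0, -212.5, 202.0]
eef_rot: [3.141, 0.001, 1.334]
wrist_force: [-0.3, -4.5, 8.1]
finger_gap: 53.3
finger_force: 25.0
```

```bash
python3 m.py
```

```text
yaw 76.46 deg turned 61.62 gap 53.3 z 202.04 M [-0.789  0.076 -0.147] F [-0.3 -4.5  8.1] eff6 -0.440
```

Request:
servo_tool --motion '[[[0, 0, 0, 0, 0, 0.005, 1], [0, 0, 0, 0, 0, 0.011, 1], [0, 0, 0, 0, 0, 0.011, 1]]]'

```text
clock: 10.8
eef_pos: [514.1, -212.5, 202.1]
eef_rot: [3.141, 0.001, 1.369]
wrist_force: [1.0, -4.1, 8.5]
finger_gap: 53.2
finger_force: 25.0
```

```bash
python3 m.py
```

```text
yaw 78.43 deg turned 63.59 gap 53.2 z 202.12 M [-0.8   -0.131 -0.183] F [ 1.  -4.1  8.5] eff6 -0.513
```

Request:
servo_tool --motion '[[[0, 0, 0, 0, 0, 0.005, 1], [0, 0, 0, 0, 0, 0.011, 1], [0, 0, 0, 0, 0, 0.011, 1]]]'

```text
clock: 11.1
eef_pos: [514.5, -212.4, 202.2]
eef_rot: [3.14, 0.0, 1.403]
wrist_force: [4.6, -3.5, 8.5]
finger_gap: 53.4
finger_force: 25.0
```

```bash
python3 m.py
```

```text
yaw 80.41 deg turned 65.57 gap 53.4 z 202.23 M [-0.736 -0.685 -0.285] F [ 4.6 -3.5  8.5] eff6 -0.560
```

Request:
servo_tool --motion '[[[0, 0, 0, 0, 0, 0.006, 1], [0, 0, 0, 0, 0, 0.006, 1]]]'

```text
clock: 11.3
eef_pos: [514.7, -212.4, 202.2]
eef_rot: [3.139, 0.0, 1.422]
wrist_force: [5.9, -3.0, 7.9]
finger_gap: 53.7
finger_force: 25.0
```

```bash
python3 m.py
```

```text
yaw 81.49 deg turned 66.65 gap 53.7 z 202.22 M [-0.679 -1.101 -0.33 ] F [ 5.9 -3.   7.9] eff6 -0.611
```

Request:
servo_tool --motion '[[[0, 0, 0, 0, 0, 0.006, 1], [0, 0, 0, 0, 0, 0.006, 1]]]'

```text
clock: 11.5
eef_pos: [514.9, -212.3, 202.2]
eef_rot: [3.138, 0.0, 1.441]
wrist_force: [8.1, -2.2, 7.3]
finger_gap: 53.4
finger_force: 25.0
```

```bash
python3 m.py
```

```text
yaw 82.56 deg turned 67.73 gap 53.4 z 202.21 M [-0.651 -1.459 -0.42 ] F [ 8.1 -2.2  7.3] eff6 -0.683
```

Moment about z has risen steadily, 0.15 → 0.29 → 0.33 → 0.42 N m, so this is the stop. I'll ease back about 1° and try a very small lift, watching the force.

Request:
servo_tool --motion '[[[0, 0, 0, 0, 0, -0.007, 1], [0, 0, 0, 0, 0, -0.007, 1], [0, 0, 0.001, 0, 0, -0.007, 1], [0, 0, 0.002, 0, 0, -0.007, 1], [0, 0, 0.002, 0, 0, -0.007, 1]]]'

```text
clock: 12.0
eef_pos: [514.8, -212.3, 202.6]
eef_rot: [3.139, 0.0, 1.419]
wrist_force: [10.2, -4.2, 1.7]
finger_gap: 53.4
finger_force: 25.0
```

```bash
python3 m.py
```

```text
yaw 81.29 deg turned 66.46 gap 53.4 z 202.56 M [-0.918 -1.775 -0.115] F [10.2 -4.2  1.7] eff6 -0.116
```

Request:
servo_tool --motion '[[[0.001, 0, 0, 0, 0, 0, 1], [0.002, 0, 0, 0, 0, 0, 1], [0.002, 0, 0, 0, 0, 0, 1]]]'

```text
clock: 12.3
eef_pos: [515.0, -212.3, 202.4]
eef_rot: [-3.142, 0.0, 1.419]
wrist_force: [2.3, -4.0, 4.5]
finger_gap: 53.0
finger_force: 25.0
```

```bash
python3 m.py
```

```text
yaw 81.28 deg turned 66.44 gap 53.0 z 202.43 M [-0.844 -0.42  -0.008] F [ 2.3 -4.   4.5] eff6 -0.092
```

Request:
servo_tool --motion '[[[0, 0, 0, 0, 0, 0.007, 1], [0, 0, 0, 0, 0, 0.007, 1]]]'

```text
clock: 12.5
eef_pos: [515.1, -212.2, 202.4]
eef_rot: [3.141, -0.0, 1.442]
wrist_force: [4.3, -4.2, 2.4]
finger_gap: 53.0
finger_force: 25.0
```

```bash
python3 m.py
```

```text
yaw 82.61 deg turned 67.77 gap 53.0 z 202.42 M [-0.884 -0.763 -0.32 ] F [ 4.3 -4.2  2.4] eff6 -0.657
```

Request:
servo_tool --motion '[[[0, 0, 0, 0, 0, 0.004, 1], [0, 0, 0, 0, 0, 0.004, 1]]]'

```text
clock: 12.7
eef_pos: [515.2, -212.2, 202.4]
eef_rot: [3.141, -0.0, 1.454]
wrist_force: [4.6, -3.3, 1.6]
finger_gap: 53.4
finger_force: 25.0
```

```bash
python3 m.py; python3 - <<'E'
from h import *
c=cam("scene"); save("turn.png",cv2.resize(c["frame"][80:200,180:340],None,fx=5,fy=5,interpolation=2))
E
```

```text
yaw 83.31 deg turned 68.47 gap 53.4 z 202.36 M [-0.789 -0.959 -0.546] F [ 4.6 -3.3  1.6] eff6 -0.665
```

View pics/turn.png

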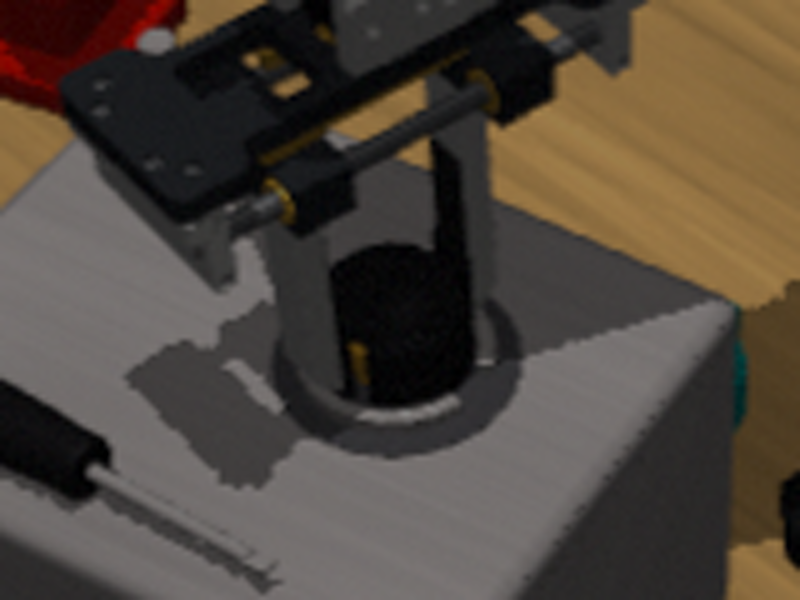

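The picture shows the cap turned along with the fingers, with its amber window now at crop (358,360), still inside the ring. 0.55 N m is clearly the stop, so I'll ease back and lift gently.

Request:
servo_tool --motion '[[[0, 0, 0, 0, 0, -0.008, 1], [0, 0, 0, 0, 0, -0.008, 1], [0, 0, 0.002, 0, 0, -0.008, 1], [0, 0, 0.004, 0, 0, -0.008, 1], [0, 0, 0.004, 0, 0, -0.008, 1]]]'

```text
clock: 13.25
eef_pos: [515.1, -212.2, 204.4]
eef_rot: [3.141, -0.0, 1.429]
wrist_force: [3.9, -3.7, 3.0]
finger_gap: 53.8
finger_force: 25.0
```

```bash
python3 m.py
```

```text
yaw 81.86 deg turned 67.02 gap 53.8 z 204.37 M [-0.869 -0.799 -0.398] F [ 3.9 -3.7  3. ] eff6 -0.397
```

Request:
servo_tool --motion '[[[0, 0, 0.002, 0, 0, -0.003, 1], [0, 0, 0.004, 0, 0, -0.003, 1], [0, 0, 0.006, 0, 0, -0.003, 1], [0, 0, 0.008, 0, 0, -0.003, 1]]]'

```text
clock: 13.65
eef_pos: [514.7, -212.1, 206.0]
eef_rot: [-3.139, -0.001, 1.419]
wrist_force: [11.6, -7.0, -18.7]
finger_gap: 53.1
finger_force: 24.9
```

```bash
python3 m.py
```

```text
yaw 81.31 deg turned 66.47 gap 53.1 z 206.03 M [-1.41  -2.071 -0.427] F [ 11.6  -7.  -18.7] eff6 -0.407
```

Resistance, so I won't tug. I'll ease down and take the torque and side load off first.

Request:
servo_tool --motion '[[[0, 0, -0.006, 0, 0, 0, 1], [0.001, -0.001, -0.006, 0, 0, -0.005, 1], [0.001, -0.001, -0.006, 0, 0, -0.005, 1]]]'

```text
clock: 13.95
eef_pos: [515.0, -212.3, 204.8]
eef_rot: [-3.14, -0.001, 1.403]
wrist_force: [0.5, -1.2, -0.6]
finger_gap: 53.3
finger_force: 25.0
```

```bash
python3 m.py; python3 - <<'E'
from h import *
c=cam("scene"); save("lift1.png",cv2.resize(c["frame"][80:200,180:340],None,fx=5,fy=5,interpolation=2))
E
```

```text
yaw 80.38 deg turned 65.54 gap 53.3 z 204.82 M [-0.246 -0.008 -0.165] F [ 0.5 -1.2 -0.6] eff6 0.082
```

View pics/lift1.png

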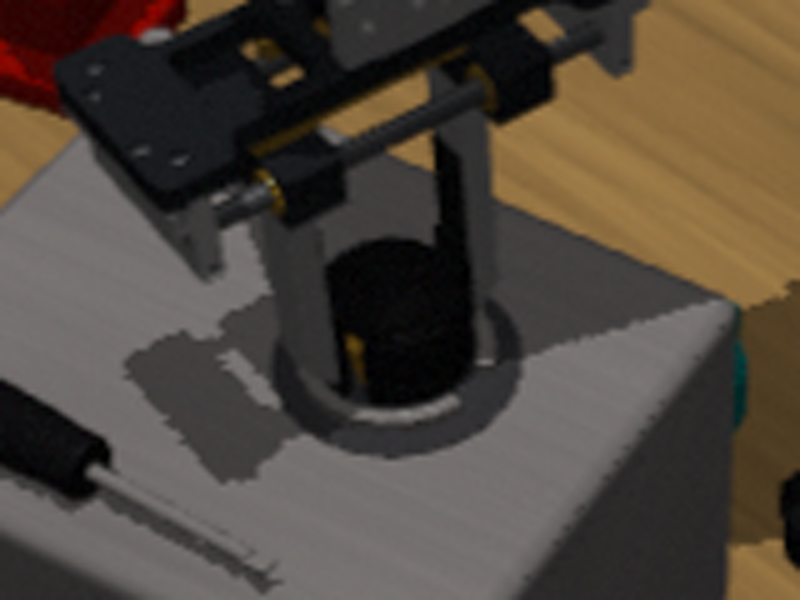

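The cap has risen slightly, with its top at crop (395,240) against 245 before, and all loads are near zero. I'll lift again with no torque on it.

Request:
servo_tool --motion '[[[0, 0, 0.001, 0, 0, -0.002, 1], [0, 0, 0.002, 0, 0, -0.002, 1], [0, 0, 0.003, 0, 0, -0.002, 1], [0, 0, 0.004, 0, 0, -0.002, 1]]]'

```text
clock: 14.4
eef_pos: [515.1, -212.5, 207.0]
eef_rot: [-3.14, -0.0, 1.397]
wrist_force: [-1.8, -0.8, -6.5]
finger_gap: 53.2
finger_force: 25.0
```

```bash
python3 m.py
```

```text
yaw 80.03 deg turned 65.19 gap 53.2 z 206.99 M [-0.123  0.367 -0.119] F [-1.8 -0.8 -6.5] eff6 -0.149
```

Request:
servo_tool --motion '[[[0, 0, 0.002, 0, 0, 0, 1], [0, 0, 0.004, 0, 0, 0, 1], [0, 0, 0.006, 0, 0, 0, 1], [0, 0, 0.006, 0, 0, 0, 1]]]'

```text
clock: 14.8
eef_pos: [516.0, -212.8, 211.3]
eef_rot: [3.14, 0.0, 1.397]
wrist_force: [-0.1, 0.2, 0.5]
finger_gap: 53.1
finger_force: 25.0
```

```bash
python3 m.py
```

```text
yaw 80.03 deg turned 65.19 gap 53.1 z 211.35 M [-0.164 -0.012 -0.027] F [-0.1  0.2  0.5] eff6 0.005
```

Request:
servo_tool --motion '[[[0, 0, 0.01, 0, 0, 0, 1], [0, 0, 0.02, 0, 0, 0, 1], [0, 0, 0.03, 0, 0, 0, 1], [0, 0, 0.04, 0, 0, 0, 1], [0, 0, 0.05, 0, 0, 0, 1], [0, 0, 0.06, 0, 0, 0, 1], [0, 0, 0.08, 0, 0, 0, 1], [0, 0, 0.1, 0, 0, 0, 1], [0, 0, 0.12, 0, 0, 0, 1]]]'

```text
clock: 15.7
eef_pos: [515.5, -212.7, 271.6]
eef_rot: [3.141, 0.0, 1.397]
wrist_force: [0.2, -0.1, 0.5]
finger_gap: 53.2
finger_force: 25.0
```

```bash
python3 m.py; python3 - <<'E'
from h import *
c=cam("scene"); save("lift2.png",cv2.resize(c["frame"][40:190,180:340],None,fx=4,fy=4,interpolation=2))
E
```

```text
yaw 80.02 deg turned 65.18 gap 53.2 z 271.56 M [-0.065  0.084  0.019] F [ 0.2 -0.1  0.5] eff6 -0.001
```

View pics/lift2.png

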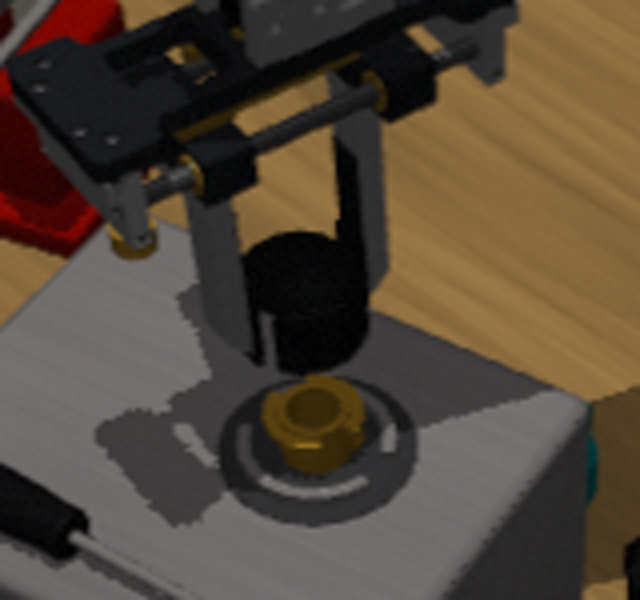

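The cap is off, upright between the fingers at crop (305,300), and the brass neck is intact at (312,420). Next I'll carry it to the tray's free part.

Request:
servo_tool --motion '[[[0.004, 0.04, 0, 0, 0, 0, 1], [0.012, 0.11, 0, 0, 0, 0, 1], [0.021, 0.19, 0, 0, 0, 0, 1], [0.03, 0.27, 0, 0, 0, 0, 1], [0.038, 0.35, 0, 0, 0, 0, 1], [0.047, 0.43, 0, 0, 0, 0, 1], [0.056, 0.51, 0, 0, 0, 0, 1], [0.065, 0.59, 0, 0, 0, 0, 1], [0.074, 0.67, 0, 0, 0, 0, 1], [0.082, 0.75, 0, 0, 0, 0, 1]]]'

```text
clock: 16.75
eef_pos: [556.4, 164.0, 270.7]
eef_rot: [3.141, -0.0, 1.397]
wrist_force: [0.7, -0.3, -0.7]
finger_gap: 53.6
finger_force: 25.0
```

Request:
servo_tool --motion '[[[0.008, 0.07, 0, 0, 0, 0, 1], [0.015, 0.13, 0, 0, 0, 0, 1], [0.02, 0.175, -0.04, 0, 0, 0, 1], [0.022, 0.197, -0.1, 0, 0, 0, 1], [0.022, 0.197, -0.16, 0, 0, 0, 1], [0.022, 0.197, -0.22, 0, 0, 0, 1], [0.022, 0.197, -0.28, 0, 0, 0, 1], [0.022, 0.197, -0.33, 0, 0, 0, 1], [0.022, 0.197, -0.36, 0, 0, 0, 1], [0.022, 0.197, -0.36, 0, 0, 0, 1]]]'

```text
clock: 17.75
eef_pos: [566.8, 260.5, 88.8]
eef_rot: [-3.139, 0.002, 1.396]
wrist_force: [0.5, -0.5, -0.1]
finger_gap: 53.1
finger_force: 25.0
```

```bash
python3 m.py; python3 - <<'E'
from h import *
c=cam("scene"); save("tray1.png",cv2.resize(c["frame"][250:480,320:540],None,fx=2.6,fy=2.6,interpolation=2))
E
```

```text
yaw 80.01 deg turned 65.17 gap 53.1 z 88.75 M [-0.005  0.065  0.027] F [ 0.5 -0.5 -0.1] eff6 0.001
```

View pics/tray1.png

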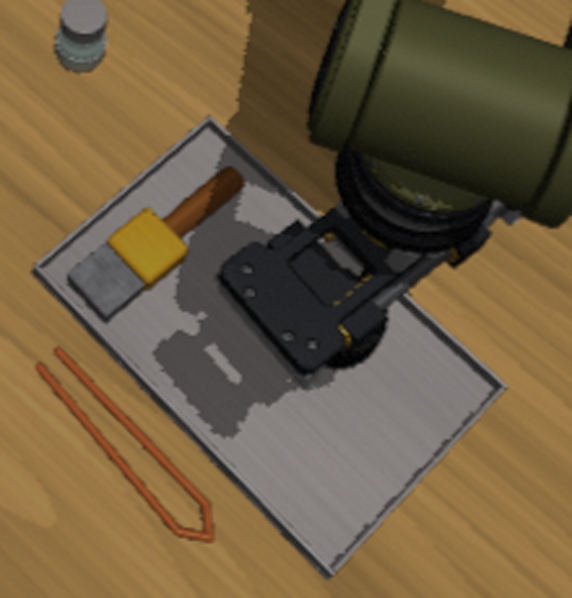

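The gripper holds the cap over the free part of the tray at crop (330,330), clear of the brush at (150,250). Lowering it now.

Request:
servo_tool --motion '[[[0, 0, -0.03, 0, 0, 0, 1], [0, 0, -0.06, 0, 0, 0, 1], [0, 0, -0.09, 0, 0, 0, 1], [0, 0, -0.11, 0, 0, 0, 1], [0, 0, -0.125, 0, 0, 0, 1], [0, 0, -0.135, 0, 0, 0, 1], [0, 0, -0.135, 0, 0, 0, 1], [0, 0, -0.135, 0, 0, 0, 1]]]'

```text
clock: 18.6
eef_pos: [567.7, 260.9, 23.3]
eef_rot: [3.141, -0.0, 1.397]
wrist_force: [0.3, -0.0, -0.8]
finger_gap: 53.4
finger_force: 25.0
```

```bash
python3 m.py
```

```text
yaw 80.02 deg turned 65.18 gap 53.4 z 23.32 M [-0.1    0.093  0.031] F [ 0.3 -0.  -0.8] eff6 -0.001
```

Request:
servo_tool --motion '[[[0, 0, -0.004, 0, 0, 0, 1], [0, 0, -0.008, 0, 0, 0, 1], [0, 0, -0.012, 0, 0, 0, 1], [0, 0, -0.015, 0, 0, 0, 1], [0, 0, -0.015, 0, 0, 0, 1]]]'

```text
clock: 19.1
eef_pos: [567.3, 260.7, 15.2]
eef_rot: [-3.141, 0.0, 1.397]
wrist_force: [-0.3, -0.6, -1.6]
finger_gap: 53.3
finger_force: 25.0
```

```bash
python3 m.py
```

```text
yaw 80.01 deg turned 65.17 gap 53.3 z 15.18 M [-0.033  0.071 -0.017] F [-0.3 -0.6 -1.6] eff6 -0.000
```

Request:
servo_tool --motion '[[[0, 0, -0.001, 0, 0, 0, 1], [0, 0, -0.002, 0, 0, 0, 1], [0, 0, -0.003, 0, 0, 0, 1], [0, 0, -0.003, 0, 0, 0, 1]]]'

```text
clock: 19.5
eef_pos: [567.4, 260.8, 13.9]
eef_rot: [-3.142, 0.0, 1.397]
wrist_force: [-0.4, 0.1, -1.0]
finger_gap: 53.3
finger_force: 25.0
```

```bash
python3 m.py
```

```text
yaw 80.02 deg turned 65.18 gap 53.3 z 13.91 M [-0.128  0.096  0.03 ] F [-0.4  0.1 -1. ] eff6 -0.000
```

Request:
servo_tool --motion '[[[0, 0, -0.001, 0, 0, 0, 1], [0, 0, -0.002, 0, 0, 0, 1], [0, 0, -0.002, 0, 0, 0, 1]]]'

```text
clock: 19.8
eef_pos: [567.5, 260.9, 13.5]
eef_rot: [3.141, -0.0, 1.397]
wrist_force: [-2.0, -1.1, 4.4]
finger_gap: 53.5
finger_force: 25.0
```

```bash
python3 m.py
```

```text
yaw 80.02 deg turned 65.18 gap 53.5 z 13.46 M [-0.203  0.559 -0.011] F [-2.  -1.1  4.4] eff6 0.000
```

Contact came at the expected height. I'll open gradually, then draw straight up.

Request:
servo_tool --motion '[[[0, 0, 0, 0, 0, 0, 0.4], [0, 0, 0, 0, 0, 0, 0.35], [0, 0, 0, 0, 0, 0, 0.3], [0, 0, 0, 0, 0, 0, 0.2], [0, 0, 0, 0, 0, 0, 0.1], [0, 0, 0, 0, 0, 0, 0.05], [0, 0, 0, 0, 0, 0, 0.05], [0, 0, 0, 0, 0, 0, 0.05]]]'

```text
clock: 20.6
eef_pos: [567.4, 260.8, 12.8]
eef_rot: [-3.141, 0.0, 1.397]
wrist_force: [0.6, 0.1, -0.0]
finger_gap: 89.1
finger_force: 0.0
```

```bash
python3 m.py
```

```text
yaw 80.02 deg turned 65.18 gap 89.1 z 12.78 M [-0.082  0.049  0.028] F [ 0.6  0.1 -0. ] eff6 -0.000
```

Request:
servo_tool --motion '[[[0, 0, 0.03, 0, 0, 0, 0.05], [0, 0, 0.08, 0, 0, 0, 0.05], [0, 0, 0.15, 0, 0, 0, 0.05], [0, 0, 0.24, 0, 0, 0, 0.05], [0, 0, 0.33, 0, 0, 0, 0.05], [0, 0, 0.42, 0, 0, 0, 0.05], [-0.1, 0, 0.45, 0, 0, 0, 0.05], [-0.2, 0, 0.45, 0, 0, 0, 0.05], [-0.3, 0, 0.45, 0, 0, 0, 0.05], [-0.4, 0, 0.45, 0, 0, 0, 0.05]]]'

```text
clock: 21.6
eef_pos: [367.5, 260.4, 238.9]
eef_rot: [3.141, -0.001, 1.396]
wrist_force: [-0.7, -0.4, 1.0]
finger_gap: 89.4
finger_force: 0.0
```

Request:
servo_tool --motion '[[[0, 0, 0, 0, 0, 0, 0.05], [0, 0, 0, 0, 0, 0, 0.05], [0, 0, 0, 0, 0, 0, 0.05]]]'

```text
clock: 21.9
eef_pos: [370.4, 260.9, 238.6]
eef_rot: [3.141, -0.001, 1.396]
wrist_force: [0.1, -0.4, -0.8]
finger_gap: 89.4
finger_force: 0.0
```

```bash
python3 m.py; python3 - <<'E'
from h import *
c=cam("scene"); t=cam("top")
save("end.png",np.hstack([c["frame"][:,200:540],t["frame"][:,100:560]]))
E
```

```text
yaw 80.00 deg turned 65.16 gap 89.4 z 238.64 M [-0.094  0.071  0.001] F [ 0.1 -0.4 -0.8] eff6 0.007
```

View pics/end.png

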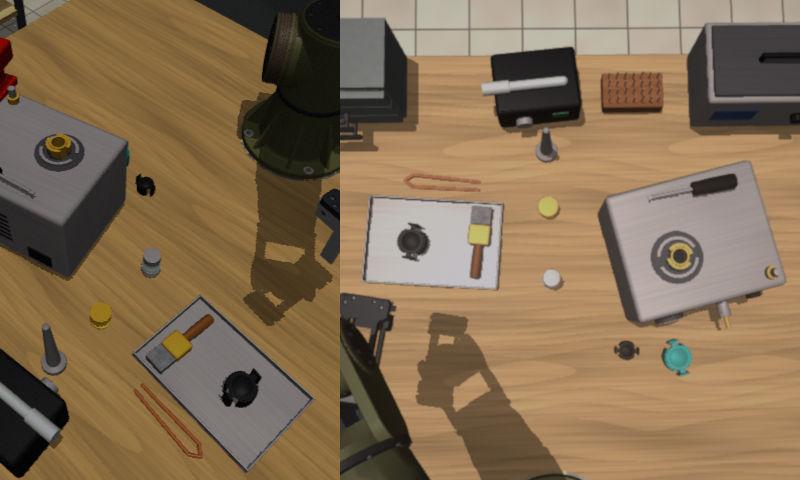

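The cap stands upright in the free part of the tray, at (241,388) in the left view and (411,241) in the right. The filler is open at (679,256), everything else is where it was, and the arm is clear.

```bash
python3 -c "
from cell import manip
print(manip.sign_off())"
```

```text
the job is handed in; nothing more can be done
None
```

The filler is open and the job is handed in: the cap was squeezed, turned about 66° to its stop (peak about 0.55 N m), lifted off and set upright in the tray's free part with the arm drawn back. The first lift snagged at about 19 N, so I eased back and took off the load before lifting it free; no damage is visible.

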